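Clear two jammed tins in a feed chute

ROBOT

A 6-joint arm with a two-finger parallel gripper is mounted at the origin on a cart in front of the work surface, level with it; the furniture and walls round the work are solid. World frame = base frame: x ahead of the robot, y to its left, z up, the work surface at z = 0. Lengths are in m, angles in rad, forces in N, time in s.
With the tool pointing down it reaches from about 0.4 to 0.825 m from the base axis. Payload 7 kg.
Tool frame: the origin (TCP) lies on the centre line of the jaws, within the pads' length; the fingertips stand 22 mm ahead of it and the grasp point (between the pads) lies 3 mm ahead of it (arm.tcp_to_tips is the distance from the TCP to the fingertips, in m); z points along the fingers, y is the line along which they close (so a half turn about z gives the same grasp; the last joint's range is limited). The gripper opens to 88 mm and grips with 3 to 60 N. Pads are 19 mm wide; open, the fingers measure 130 mm over their backs; the gripper's body (78 mm by 193 mm) begins 47 mm behind the grasp point.
Start: joints at [1.536, 0.359, 0.012, 0, -1.224, -0.288], TCP at [0.214, 0.64, 0.249] pointing down, gripper open.
Joint ranges: [-3.07, 3.07], [-1.43, 2.12], [-1.02, 1.25], [-3.03, 1.67], [-3.05, -0], [-3.03, 3.03]. Speed limits (rad/s): [2.39, 2.39, 3.01, 3.14, 3.14, 3.14].

INTERFACE

Orientations are given as [roll, pitch, yaw] about the fixed x, y, z axes, in that order (R = Rz(yaw) Ry(pitch) Rx(roll)).
In Python, from station import arm gives the robot as it stands.
- The arm moves only by the tool jog_arm, never from a script. Its argument "targets" is a list of rows, each an object of numbers: "dx", "dy", "dz": the shift along the tool's x, y, z in mm; "rx", "ry", "rz": the turn, a rotation vector about the tool's x, y, z in rad; "gripper": the closure, from 0 (fully open) to 1 (shut). In form: [{"dx": .., "dy": .., "dz": .., "rx": .., "ry": .., "rz": .., "gripper": ..}, ...]. A call has exactly 8 rows; each row is the pose to reach, as a shift and turn from the pose commanded when the call began, along the tool's axes at that moment; what a row does not reach only later rows make up. A row lasts 1/12 s, in which the tool goes at most 41.7 mm and 7.16 degrees, less where a joint would pass 70% of its speed; a pose out of reach is approached as far as the arm can. A call with a gripper value outside its range is refused whole. The fingers move at their own pace and stop on an object; "force" is the grip in N (left out, the last holds). Time passes only in rows, so rows that repeat a pose let the fingers close, or fill a call up. It gives the time, the measured TCP pose, the force, the opening and the grip force at its end, in the units of the state.
- arm.get_state(): the state, without advancing time (a new reading comes with each control period).
- arm.grab_frame(name): name is "side" or "top" or "wrist"; returns a dict with "frame" (400x640x3 uint8, red, green, blue), "z_map" (400x640 float32, m along the optical axis (not along the pixel's ray), 0 where there is no reading), "fx", "fy", "cx", "cy" (pixels), "distortion" ([k1, k2, p1, p2, k3] as OpenCV has them; the pictures are not rectified), "view" (4x4, takes a point from world to camera coordinates). Camera axes: x right, y down, z forward; pixel columns grow to the right and rows downward; lengths in m; the calibration is good to about 2 mm. A picture is of the moment at which its call begins.
- arm.job_done(): hands the job in; it is judged then, once.
The state is a dict: "t": time; "q": joint angles; "qd": joint speeds; "joint_efforts": joint torques, N m; "eef_pos": TCP position; "ee_rot": TCP orientation; "force": force on the tool from outside, world axes, zero at the start; "moment": the same for the moment, N m; "width": finger opening in m; "gripper_force": force on a finger pad.
Only numpy, scipy, OpenCV 4.12 (cv2) and the standard library are available. Lean on these libraries where they do the work, as an engineer would, in place of code of your own. Each camera call takes 0.05 s, during which the arm holds its last target. There are 200 camera calls.

TASK

Two moisture tins have jammed side by side at the throat of the sloping feed chute. Nudge one of them back up the chute, pressing gently so as not to dent its lid, so that the other slides through, then let it follow, so that both tins end up lying flat in single file in the narrow lane, the first against the end stop and the second against the first. Do not lift a tin out of the chute or disturb the things beside it.

Things in the scene. Friction and masses are not known exactly. Their poses are not given: they have to be found in the camera images.
- chute_throat (a point): fixed grey sheet-metal feed chute sloping down towards the robot at 22 degrees; point on its slick floor in mid-throat, about 74 mm above the worktop. It stands on soft rubber feet and sinks 1 mm for each 8 N pressed on it. x points up the slope, y across, z square off the floor (all chute figures are along these). Above the throat 34 mm high, 4 mm thick walls spread at 30 degrees a side to 144 mm clear width at x = 71 mm, then run straight to the back wall.
- chute_stop (a point): foot of the 22 mm high end stop, in the middle of the chute floor, 122 mm below the throat; same axes as chute_throat. Throat and lane are 62 mm wide between 34 mm high walls; tins slide down the floor by themselves when nothing holds them.
- chute_plate (a point): middle of the upper edge, top face, of a clear 3 mm cover plate that bridges the walls over the throat, from 2 mm below to 40 mm above it, underside 34 mm off the floor; same axes. The jammed tins reach under it; about 35 mm of each lid lies open uphill of it, where a fingertip pressed on the lid with about 8 N drags that tin along the floor.
- chute_back (a point): foot of the 34 mm high back wall of the chute's wide part, in the middle of the floor, 152 mm above the throat; same axes. The wide part is open above from the cover plate to here; a tin drawn back 40 to 60 mm leaves the other room to slip past it.
- tin_a_mid (a point): closed aluminium moisture tin, a plain flat cylinder 55 mm across and 24 mm high to the flat of its lid (27 mm to the lid's raised rim), about 0.16 kg; this point is its centre, 12 mm above its underside; z is its own axis (it may be turned about it). The lid dents above 25 N. One of the two jammed tins; which lies left or right varies. Both are wedged abreast, centres about 50 mm above the throat.
- tin_b_mid (a point): closed aluminium moisture tin, a plain flat cylinder 55 mm across and 24 mm high to the flat of its lid (27 mm to the lid's raised rim), about 0.16 kg; this point is its centre, 12 mm above its underside; z is its own axis (it may be turned about it). The other jammed tin, the same in size. The lid dents above 25 N.
- stamp_mid (a point): bystander: upright wooden-handled stamp, 24 x 52 x 62 mm, standing beside the chute; point at its centre, half-way up. To be left where it is.
- marker_mid (a point): bystander: marker pen with dark cap, 132 mm long, 17 mm thick, lying beside the chute; point at its middle. To be left where it is.
- vial_mid (a point): bystander: clear sample vial with white screw cap, 30 mm across and 64 mm tall, standing beside the chute; point at its centre, half-way up. To be left where it is.
There are look-alikes about, which are no part of the job. What is shaped like the part that bears tin_a_mid but green is not meant.

How it is judged:
By the outcome, as a careful person would: the job done as asked, in the order asked, and still so for the second after the job is handed in, with the robot touching nothing.
It also fails if it takes over 34 s, if anything falls off the work surface, if the arm or the gripper's body presses on something with over 40 N, if the wrist force passes 120 N, or if a joint passes its speed limit or range.

## Working session

There is one attempt and no reset: what is moved stays moved. The work goes in short steps, Python scripts to look and compute and a tool call to move; the robot and the scene stay as the last step left them, time stands still between calls to the robot, and variables do not carry over. Pictures are saved under pics/ and viewed, at most 10 in all, crops included, and the job is handed in when it is done.

Besides the shell and the picture viewer there is one more tool, called after "Request:" as name([rows], argument=value, ...), one row to a line, values as JSON. jog_arm: Moves the arm, as the interface text tells. Its arguments: {"type":"object","properties":{"targets":{"type":"array","items":{"type":"object","properties":{"dx":{"type":"number"},"dy":{"type":"number"},"dz":{"type":"number"},"rx":{"type":"number"},"ry":{"type":"number"},"rz":{"type":"number"},"gripper":{"type":"number"}}}},"force":{"type":"number"}},"required":["targets"]}

```bash
mkdir -p pics; ls; cat > h.py <<'E'
import numpy as np, cv2
from station import arm
def grab(n):
    f=arm.grab_frame(n); np.savez('pics/last_%s.npz'%n,**{k:np.array(v) for k,v in f.items()}); return f
def world(f,uv,z=None):
    """pixels -> world points from depth map"""
    K=np.array([[f['fx'],0,f['cx']],[0,f['fy'],f['cy']],[0,0,1]],float)
    uv=np.atleast_2d(np.array(uv,float))
    n=cv2.undistortPoints(uv[:,None],K,np.array(f['distortion'],float))[:,0]
    d=np.array([f['z_map'][int(round(v)),int(round(u))] for u,v in uv]) if z is None else np.full(len(uv),z)
    pc=np.c_[n*d[:,None],d]; T=np.linalg.inv(f['view'])
    return pc@T[:3,:3].T+T[:3,3]
def ray(f,uv):
    a=world(f,uv,1.0); o=np.linalg.inv(f['view'])[:3,3]; d=a-o; return o,d/np.linalg.norm(d,axis=1)[:,None]
def proj(f,P):
    K=np.array([[f['fx'],0,f['cx']],[0,f['fy'],f['cy']],[0,0,1]],float); V=np.array(f['view'])
    return cv2.projectPoints(np.atleast_2d(P).astype(float),cv2.Rodrigues(V[:3,:3])[0],V[:3,3],K,np.array(f['distortion'],float))[0][:,0]
E
python3 - <<'E'
from h import *
for n in ['side','top']:
    f=grab(n); cv2.imwrite('pics/%s1.png'%n,f['frame'][:,:,::-1]); print(n,f['fx'],np.linalg.inv(f['view'])[:3].round(3).tolist())
print(arm.get_state(), arm.tcp_to_tips)
E
```

```text
pics
side 426.7681976732656 [[0.954, -0.155, 0.257, 0.339], [-0.3, -0.473, 0.828, -0.401], [-0.007, -0.867, -0.498, 0.542]]
top 454.8648005286646 [[0.018, -0.993, 0.121, 0.431], [-1.0, -0.017, 0.008, 0.302], [-0.006, -0.121, -0.993, 0.976]]
{'t': 0.1, 'q': array([ 1.53608861e+00,  3.59337979e-01,  1.11639041e-02, -2.72941453e-04,
       -1.22408470e+00, -2.88094127e-01]), 'qd': array([-2.04589209e-04, -1.71083326e-03,  4.90398736e-03,  2.76773834e-03,
        2.26986951e-04, -3.06662433e-05]), 'joint_efforts': array([-1.81262749e-03, -5.84164453e+01,  2.93752706e+01,  7.01553762e+00,
        1.02072197e-02, -4.91298556e-05]), 'eef_pos': array([0.21403757, 0.6397576 , 0.24771391]), 'ee_rot': array([ 3.14011757e+00, -1.69530164e-04, -3.22894654e-01]), 'force': array([ 0.21446458, -0.00117322,  0.31465388]), 'moment': array([ 0.0065717 ,  0.01483451, -0.01263641]), 'gripper_force': 0.0, 'width': 0.08730684777282716} 0.022
```

View pics/top1.png

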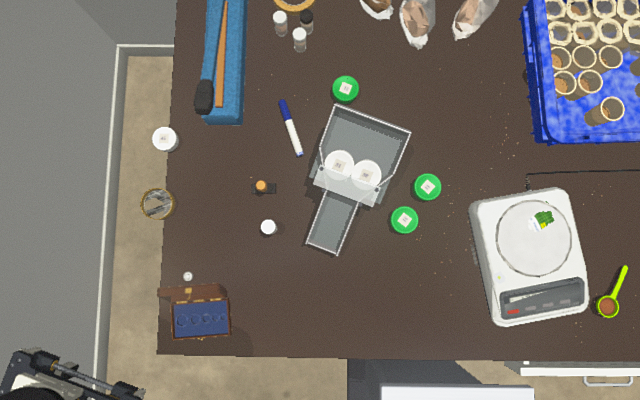

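View pics/side1.png

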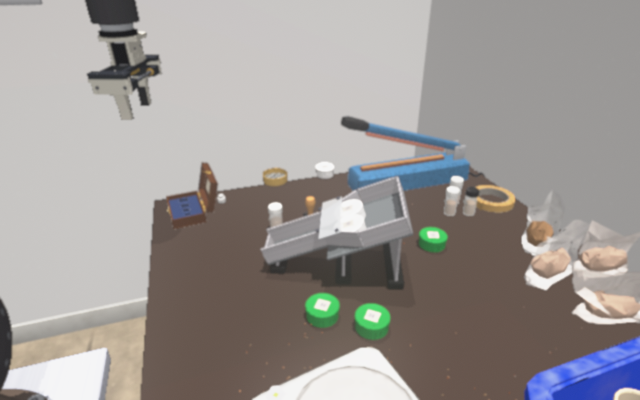

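The top view shows white-lidded tins at (340,163) and (366,175), under the clear plate. The lane runs down to about (322,250), and the back wall is at about (372,120). The look-alikes are the green tins at (345,88), (428,187) and (404,220). The side view agrees. I'll confirm in an enlarged crop and fit the floor plane.

```bash
python3 - <<'E'
from h import *
f=dict(np.load('pics/last_top.npz'))
im=f['frame'][95:265,280:440]
cv2.imwrite('pics/crop1.png',cv2.resize(im,None,fx=3.5,fy=3.5,interpolation=cv2.INTER_CUBIC)[:,:,::-1])
def plane(uv):
    P=world(f,uv);P=P[(P[:,2]>.0)];c=np.median(P,0)
    for _ in range(4):
        A=np.c_[P[:,:2],np.ones(len(P))];s=np.linalg.lstsq(A,P[:,2],rcond=None)[0];r=P[:,2]-A@s;P=P[abs(r)<max(.002,1.5*r.std())]
    n=np.array([-s[0],-s[1],1]);n/=np.linalg.norm(n)
    print('n',n.round(4),'tilt',np.degrees(np.arccos(n[2])).round(2),'updir deg',np.degrees(np.arctan2(-n[1],-n[0])).round(2),'d',s.round(4),r.std(),len(P));return s
plane([(u,v) for u in range(345,392) for v in range(122,150) if  True and (u-345)*.47+118<v-3])
plane([(u,v) for u in range(322,342) for v in range(205,240)])
pix=[(340,163),(366,175),(334,108),(410,132),(306,245),(338,255),(330,190),(355,200),(365,140),(335,215)]
for p,w in zip(pix,world(f,pix)): print(p,w.round(4))
E
```

```text
n [-0.3401  0.1231  0.9323] tilt 21.21 updir deg -19.9 d [ 0.3648 -0.1321 -0.0919] 0.0010368976653190407 597
n [-0.3483  0.1294  0.9284] tilt 21.81 updir deg -20.39 d [ 0.3752 -0.1394 -0.0974] 0.0010364280550181901 526
(340, 163) [0.5927 0.2557 0.1196]
(366, 175) [0.5712 0.2054 0.1144]
(334, 108) [0.6886 0.27   0.1592]
(410, 132) [0.6443 0.1305 0.1633]
(306, 245) [0.4366 0.3198 0.0019]
(338, 255) [ 4.166e-01  2.514e-01 -2.000e-04]
(330, 190) [0.5424 0.2736 0.1038]
(355, 200) [0.5233 0.2256 0.1082]
(365, 140) [0.64   0.2074 0.1133]
(335, 215) [0.4979 0.2612 0.0532]
```

View pics/crop1.png

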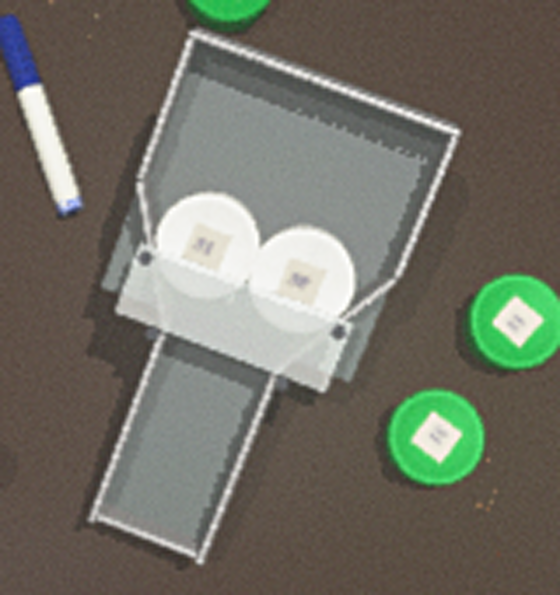

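The crop confirms the two white-lidded aluminium tins wedged under the clear plate. The lid labels are at top-view pixels (339,165) and (366,175). All the others are green, so they're excluded. Next I'll build the chute frame.

```bash
cat > chute.py <<'E'
from h import *
s=np.array([0.3752,-0.1394,-0.0974])
yaw=np.radians(-20.2);t=np.radians(22)
ex=np.array([np.cos(t)*np.cos(yaw),np.cos(t)*np.sin(yaw),np.sin(t)]);ey=np.array([-np.sin(yaw),np.cos(yaw),0]);ez=np.cross(ex,ey)
R=np.c_[ex,ey,ez]
E
python3 - <<'E'
from chute import *
top=dict(np.load('pics/last_top.npz'));side=dict(np.load('pics/last_side.npz'))
d=world(top,[(u,v) for u in range(322,342) for v in range(207,238)]); d=np.median(d@ez)  # floor offset by depth (lane)
print('floor off',d)
def on(f,uv,h):
    o,r=ray(f,uv); k=(d+h-o@ez)/(r@ez); return (o+r*k[:,None])@R
c=lambda a:np.array(a)/3.5+[280,95]
names=['laneL','laneR','backL','backR','kneeL','kneeR']
P=on(top,c([(93,518),(200,560),(193,33),(458,130),(140,183),(400,275)]),.034)
for n,p in zip(names,P): print(n,(p*1000).round(1))
print('lids',(on(top,c([(208,245),(302,280)]),.0255)*1000).round(1))
# white lids by mask in top
for n,f in (('top',top),):
    hsv=cv2.cvtColor(f['frame'],cv2.COLOR_RGB2HSV); m=((hsv[:,:,2]>205)&(hsv[:,:,1]<40)).astype('u1')
    m[:130]=0;m[200:]=0;m[:,:315]=0;m[:,395:]=0
    ys,xs=np.nonzero(m);Q=on(f,np.c_[xs,ys],.0255)*1000
    mid=Q[:,1].mean()
    for g in (Q[Q[:,1]>mid],Q[Q[:,1]<mid]): print(len(g),np.percentile(g,[1,50,99],axis=0).round(1).tolist())
im=side['frame'][170:290,255:425]
cv2.imwrite('pics/crop2.png',cv2.resize(im,None,fx=4.5,fy=4.5,interpolation=cv2.INTER_CUBIC)[:,:,::-1])
E
```

```text
floor off -0.09215263304029295
laneL [303.8 450.2 -58.2]
laneR [303.6 384.6 -58.2]
backL [579.3 491.3 -58.2]
backR [580.4 343.4 -58.2]
kneeL [494.5 490.5 -58.2]
kneeR [497.9 342.3 -58.2]
lids [[474.2 444.3 -66.7]
 [474.7 389.5 -66.7]]
830 [[423.6, 419.8, -66.7], [470.4, 449.2, -66.7], [503.7, 491.6, -66.7]]
818 [[429.6, 351.1, -66.7], [471.4, 387.6, -66.7], [502.2, 417.4, -66.7]]
```

View pics/crop2.png

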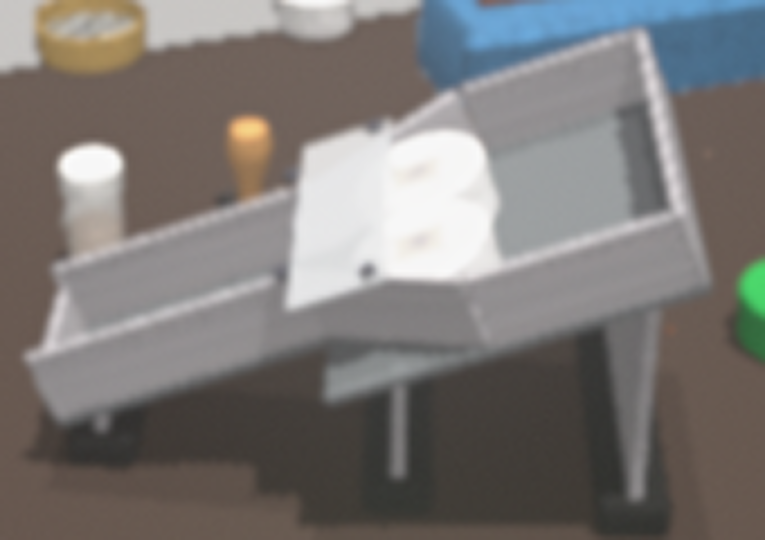

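```bash
cat >> chute.py <<'E'
O=R@np.array([.4255,.417,-.09215])
from scipy.spatial.transform import Rotation as Ro
def cpos(p): return ((np.asarray(p)-O)@R*1000).round(1)
def move(x,y,z,st=None):
    """tool-frame shift (mm) and rotvec to put tips at chute coords (mm), tool square to floor"""
    st=st or arm.get_state(); R0=Ro.from_euler('xyz',st['ee_rot']).as_matrix(); Rt=np.c_[ex,-ey,-ez]
    T=O+R@np.array([x,y,z+22.])/1000
    return (R0.T@(T-st['eef_pos'])*1000).round(1), Ro.from_matrix(R0.T@Rt).as_rotvec().round(3), T.round(3)
def tips(st=None):
    st=st or arm.get_state(); R0=Ro.from_euler('xyz',st['ee_rot']).as_matrix()
    return cpos(st['eef_pos']+R0[:,2]*.022), (R.T@st['force']).round(2)
E
python3 - <<'E'
from chute import *
top=dict(np.load('pics/last_top.npz'));side=dict(np.load('pics/last_side.npz'))
print('O',O)
for a,b in [((339.4,165),(347.9,207.3)),((366.3,175),(349.4,223.3))]:
    o1,r1=ray(top,a);o2,r2=ray(side,b);k=np.linalg.lstsq(np.c_[r1[0],-r2[0]],o2-o1,rcond=None)[0]
    p,q=o1+r1[0]*k[0],o2+r2[0]*k[1];print(cpos((p+q)/2),np.linalg.norm(p-q))
print(move(58,-28,50))
E
```

```text
O [0.54663732 0.24320598 0.07395511]
[50.  27.4 27.9] 0.0016881995504423267
[ 51.2 -27.2  26.3] 0.0037625783351103947
(array([467.2, 299.2,  85.8]), array([-0.004,  0.384,  0.03 ]), array([0.562, 0.208, 0.162]))
```

Request:
jog_arm([
  {"dx":467,"dy":299,"dz":40,"ry":0.384,"rz":0.03,"gripper":1},
  {"dx":467,"dy":299,"dz":40,"ry":0.384,"rz":0.03,"gripper":1},
  {"dx":467,"dy":299,"dz":40,"ry":0.384,"rz":0.03,"gripper":1},
  {"dx":467,"dy":299,"dz":40,"ry":0.384,"rz":0.03,"gripper":1},
  {"dx":467,"dy":299,"dz":40,"ry":0.384,"rz":0.03,"gripper":1},
  {"dx":467,"dy":299,"dz":40,"ry":0.384,"rz":0.03,"gripper":1},
  {"dx":467,"dy":299,"dz":40,"ry":0.384,"rz":0.03,"gripper":1},
  {"dx":467,"dy":299,"dz":40,"ry":0.384,"rz":0.03,"gripper":1},
], force=20)

```text
invalid input at $.targets[0]: expected keys dx, dy, dz, rx, ry, rz, gripper
```

```bash
python3 -c "
from chute import *
print(move(58,-28,50),tips(),arm.get_state()['q'],arm.get_state()['width'])"
```

```text
(array([467.2, 299.2,  85.8]), array([-0.004,  0.384,  0.03 ]), array([0.562, 0.208, 0.162])) (array([-359.5,  257.3,  308.9]), array([0.3 , 0.07, 0.22])) [ 1.53608861e+00  3.59337979e-01  1.11639041e-02 -2.72941453e-04
 -1.22408470e+00 -2.88094127e-01] 0.08730684777282716
```

Request:
jog_arm([
  {"dx":467,"dy":299,"dz":40,"rx":0,"ry":0.384,"rz":0.03,"gripper":1},
  {"dx":467,"dy":299,"dz":40,"rx":0,"ry":0.384,"rz":0.03,"gripper":1},
  {"dx":467,"dy":299,"dz":40,"rx":0,"ry":0.384,"rz":0.03,"gripper":1},
  {"dx":467,"dy":299,"dz":40,"rx":0,"ry":0.384,"rz":0.03,"gripper":1},
  {"dx":467,"dy":299,"dz":40,"rx":0,"ry":0.384,"rz":0.03,"gripper":1},
  {"dx":467,"dy":299,"dz":40,"rx":0,"ry":0.384,"rz":0.03,"gripper":1},
  {"dx":467,"dy":299,"dz":40,"rx":0,"ry":0.384,"rz":0.03,"gripper":1},
  {"dx":467,"dy":299,"dz":40,"rx":0,"ry":0.384,"rz":0.03,"gripper":1},
], force=20)

```text
t: 0.77
eef_pos: [0.4234, 0.3795, 0.2243]
ee_rot: [-3.136, -0.384, -0.353]
force: [1.5, 0.4, 0.6]
width: 0.0399
gripper_force: 0.0
```

```bash
python3 -c "
from chute import *
print(move(58,-28,50),tips(),arm.get_state()['q'],arm.get_state()['width'])"
```

```text
(array([152.7, 113.9, 127.7]), array([-0.005,  0.   , -0.001]), array([0.562, 0.208, 0.162])) (array([-94.6,  85.5, 178.3]), array([1.45, 0.91, 0.11])) [ 1.29240863  0.13800875 -0.58658123  0.48527704 -0.93000763 -0.38399533] 0.03988599720196162
```

Request:
jog_arm([
  {"dx":80,"dy":60,"dz":30,"rx":0,"ry":0,"rz":0,"gripper":1},
  {"dx":152,"dy":113,"dz":60,"rx":0,"ry":0,"rz":0,"gripper":1},
  {"dx":152,"dy":113,"dz":90,"rx":0,"ry":0,"rz":0,"gripper":1},
  {"dx":152,"dy":113,"dz":110,"rx":0,"ry":0,"rz":0,"gripper":1},
  {"dx":152,"dy":113,"dz":110,"rx":0,"ry":0,"rz":0,"gripper":1},
  {"dx":152,"dy":113,"dz":110,"rx":0,"ry":0,"rz":0,"gripper":1},
  {"dx":152,"dy":113,"dz":110,"rx":0,"ry":0,"rz":0,"gripper":1},
  {"dx":152,"dy":113,"dz":110,"rx":0,"ry":0,"rz":0,"gripper":1},
])

```text
t: 1.43
eef_pos: [0.5551, 0.2113, 0.1783]
ee_rot: [-3.137, -0.384, -0.356]
force: [-0.7, 0.8, -0.4]
width: 0.0006
gripper_force: 0.0
```

```bash
python3 -c "
from chute import *
print(move(58,-28,50),tips(),arm.get_state()['q'],arm.get_state()['width'])
f=grab('wrist');cv2.imwrite('pics/w1.png',f['frame'][:,:,::-1])
print(np.linalg.inv(f['view'])[:3,3],[cpos(np.linalg.inv(f['view'])[:3,3])])
"
```

```text
(array([ 1.4,  1. , 17.6]), array([-0.003,  0.   , -0.003]), array([0.562, 0.208, 0.162])) (array([ 56.6, -27. ,  67.6]), array([-0.97,  0.52, -0.04])) [ 0.85530034  0.15482539 -0.72077017  0.61879223 -0.64479088 -0.13088222] 0.000558368448742623
[0.57631529 0.2023535  0.33355421] [array([136.2, -28.1, 225. ])]
```

View pics/w1.png

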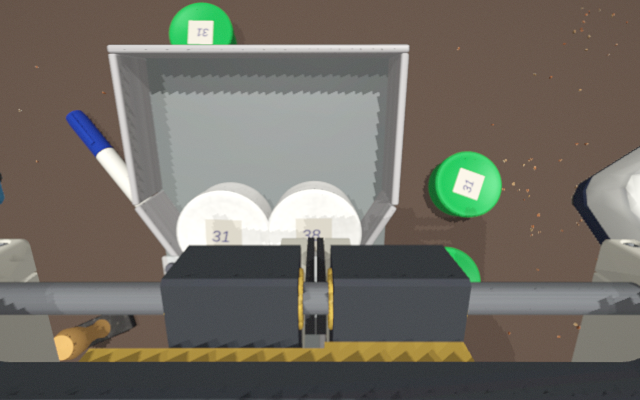

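The wrist view shows tin 38 (right) at about (314,225), directly ahead of the closed, thin fingertips at (316,245). Tin 31 is at (222,228). The tips line up with tin 38, so I'll go down close to its lid.

Request:
jog_arm([
  {"dx":1,"dy":1,"dz":10,"rx":0,"ry":0,"rz":0,"gripper":1},
  {"dx":1,"dy":1,"dz":20,"rx":0,"ry":0,"rz":0,"gripper":1},
  {"dx":1,"dy":1,"dz":30,"rx":0,"ry":0,"rz":0,"gripper":1},
  {"dx":1,"dy":1,"dz":36,"rx":0,"ry":0,"rz":0,"gripper":1},
  {"dx":1,"dy":1,"dz":38,"rx":0,"ry":0,"rz":0,"gripper":1},
  {"dx":1,"dy":1,"dz":38,"rx":0,"ry":0,"rz":0,"gripper":1},
  {"dx":1,"dy":1,"dz":38,"rx":0,"ry":0,"rz":0,"gripper":1},
  {"dx":1,"dy":1,"dz":38,"rx":0,"ry":0,"rz":0,"gripper":1},
])

```text
t: 2.15
eef_pos: [0.5689, 0.2073, 0.1447]
ee_rot: [-3.135, -0.384, -0.354]
force: [0.0, 0.7, -0.0]
width: 0.0004
gripper_force: 0.0
```

```bash
python3 -c "
from chute import *
print(tips())"
```

```text
(array([ 57.4, -25.9,  31.1]), array([-0.2 ,  0.63,  0.05]))
```

Request:
jog_arm([
  {"dx":0,"dy":2,"dz":2,"rx":0,"ry":0,"rz":0,"gripper":1},
  {"dx":0,"dy":2,"dz":4,"rx":0,"ry":0,"rz":0,"gripper":1},
  {"dx":0,"dy":2,"dz":5,"rx":0,"ry":0,"rz":0,"gripper":1},
  {"dx":0,"dy":2,"dz":5.5,"rx":0,"ry":0,"rz":0,"gripper":1},
  {"dx":0,"dy":2,"dz":6,"rx":0,"ry":0,"rz":0,"gripper":1},
  {"dx":0,"dy":2,"dz":6,"rx":0,"ry":0,"rz":0,"gripper":1},
  {"dx":0,"dy":2,"dz":6,"rx":0,"ry":0,"rz":0,"gripper":1},
  {"dx":0,"dy":2,"dz":6,"rx":0,"ry":0,"rz":0,"gripper":1},
])

```text
t: 2.82
eef_pos: [0.5703, 0.204, 0.1385]
ee_rot: [-3.135, -0.384, -0.354]
force: [-0.8, -0.1, -0.6]
width: 0.0002
gripper_force: 0.1
```

```bash
python3 -c "
from chute import *
print(tips())"
```

```text
(array([ 57.3, -28.5,  24.4]), array([-0.89, -0.33, -0.26]))
```

Request:
jog_arm([
  {"dx":0,"dy":0,"dz":0.5,"rx":0,"ry":0,"rz":0,"gripper":1},
  {"dx":0,"dy":0,"dz":1,"rx":0,"ry":0,"rz":0,"gripper":1},
  {"dx":0,"dy":0,"dz":1.3,"rx":0,"ry":0,"rz":0,"gripper":1},
  {"dx":0,"dy":0,"dz":1.6,"rx":0,"ry":0,"rz":0,"gripper":1},
  {"dx":0,"dy":0,"dz":2,"rx":0,"ry":0,"rz":0,"gripper":1},
  {"dx":0,"dy":0,"dz":2,"rx":0,"ry":0,"rz":0,"gripper":1},
  {"dx":0,"dy":0,"dz":2,"rx":0,"ry":0,"rz":0,"gripper":1},
  {"dx":0,"dy":0,"dz":2,"rx":0,"ry":0,"rz":0,"gripper":1},
])

```text
t: 3.48
eef_pos: [0.5712, 0.204, 0.1376]
ee_rot: [-3.135, -0.385, -0.354]
force: [-7.1, 0.0, 8.9]
width: 0.0
gripper_force: 5.5
```

```bash
python3 -c "
from chute import *
print(tips())"
```

```text
(array([ 57.8, -28.2,  23.3]), array([-2.81, -2.43, 10.75]))
```

Request:
jog_arm([
  {"dx":3,"dy":0,"dz":0,"rx":0,"ry":0,"rz":0,"gripper":1},
  {"dx":6,"dy":1,"dz":0,"rx":0,"ry":0,"rz":0,"gripper":1},
  {"dx":10,"dy":1,"dz":0,"rx":0,"ry":0,"rz":0,"gripper":1},
  {"dx":14,"dy":2,"dz":0,"rx":0,"ry":0,"rz":0,"gripper":1},
  {"dx":18,"dy":2,"dz":0,"rx":0,"ry":0,"rz":0,"gripper":1},
  {"dx":22,"dy":3,"dz":0,"rx":0,"ry":0,"rz":0,"gripper":1},
  {"dx":25,"dy":3,"dz":0,"rx":0,"ry":0,"rz":0,"gripper":1},
  {"dx":25,"dy":3,"dz":0,"rx":0,"ry":0,"rz":0,"gripper":1},
])

```text
t: 4.15
eef_pos: [0.5928, 0.1939, 0.1475]
ee_rot: [-3.133, -0.386, -0.354]
force: [-2.8, 0.7, 7.3]
width: 0.0005
gripper_force: 3.7
```

```bash
cat > look.py <<'E'
from chute import *
import sys
print(tips())
n=sys.argv[1]
f=grab('top'); im=cv2.resize(f['frame'][95:265,280:440],None,fx=3.2,fy=3.2,interpolation=cv2.INTER_CUBIC)
g=grab('side'); im2=cv2.resize(g['frame'][170:290,255:425],None,fx=1.6,fy=1.6)
im[:im2.shape[0]//1,-1:]=0
out=np.zeros((544,512+272,3),'u1'); out[:im.shape[0],:im.shape[1]]=im; out[:192,512:]=im2
cv2.imwrite('pics/%s.png'%n,out[:,:,::-1])
E
python3 look.py d1
```

```text
(array([ 83.5, -30.1,  23.5]), array([ 0.09, -0.25,  7.81]))
```

View pics/d1.png

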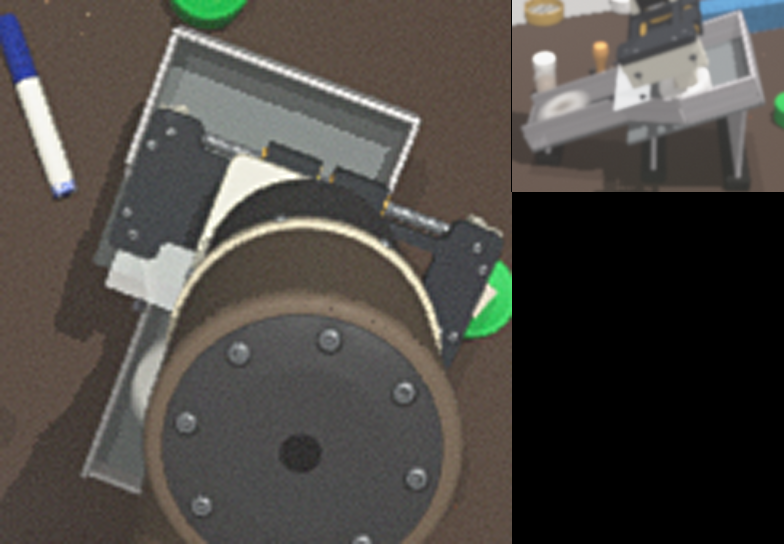

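The top view is mostly hidden by the arm, but it shows tin 31 down in the lane at (150,385). The side inset agrees at (565,102), so it slipped through while tin 38 is still held. I'll keep holding, draw tin 38 towards the centreline, and check that the first tin has reached the stop.

Request:
jog_arm([
  {"dx":3,"dy":0,"dz":0,"rx":0,"ry":0,"rz":0,"gripper":1},
  {"dx":6,"dy":-3,"dz":0,"rx":0,"ry":0,"rz":0,"gripper":1},
  {"dx":9,"dy":-6,"dz":0,"rx":0,"ry":0,"rz":0,"gripper":1},
  {"dx":12,"dy":-10,"dz":0,"rx":0,"ry":0,"rz":0,"gripper":1},
  {"dx":15,"dy":-14,"dz":0,"rx":0,"ry":0,"rz":0,"gripper":1},
  {"dx":15,"dy":-18,"dz":0,"rx":0,"ry":0,"rz":0,"gripper":1},
  {"dx":15,"dy":-22,"dz":0,"rx":0,"ry":0,"rz":0,"gripper":1},
  {"dx":15,"dy":-22,"dz":0,"rx":0,"ry":0,"rz":0,"gripper":1},
])

```text
t: 4.92
eef_pos: [0.6133, 0.2101, 0.153]
ee_rot: [-3.133, -0.385, -0.354]
force: [-1.9, 1.3, 6.8]
width: 0.0004
gripper_force: 3.6
```

```bash
python3 look.py d2; python3 - <<'E'
from chute import *
f=dict(np.load('pics/last_side.npz'));hsv=cv2.cvtColor(f['frame'],cv2.COLOR_RGB2HSV)
# points about lid height in chute frame
ys,xs=np.mgrid[170:290,255:425];uv=np.c_[xs.ravel(),ys.ravel()]
k=f['z_map'][ys,xs].ravel()>0;uv=uv[k];c=(world(f,uv)-O)@R*1000
for lo,hi in((-125,-3),(45,152)):
    m=(abs(c[:,2]-25)<5)&(abs(c[:,1])<(28 if lo<0 else 68))&(c[:,0]>lo)&(c[:,0]<hi)
    print(lo,m.sum(),np.percentile(c[m],[2,50,98],axis=0).round(1).tolist() if m.sum() else '')
E
```

```text
(array([98.2, -7.9, 23.5]), array([0.52, 0.59, 7.16]))
-125 294 [[-121.9, -16.8, 20.9], [-93.3, 1.6, 24.7], [-66.1, 24.8, 26.4]]
45 339 [[49.0, -65.6, 20.4], [84.6, -22.5, 24.7], [117.8, 9.8, 29.3]]
```

View pics/d2.png

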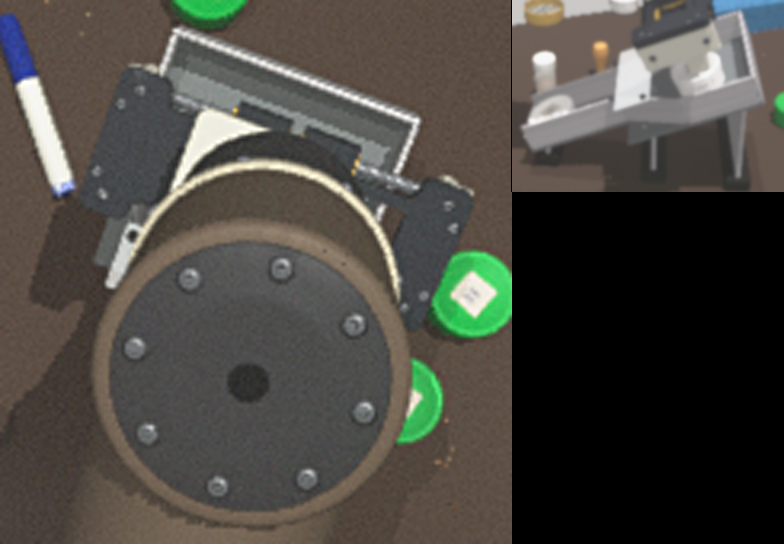

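Tin 31 is at x ≈ −94 mm, against the stop, with tin 38 held above the throat. I'll ease tin 38 down the slope towards the plate and then release it with a quick lift.

Request:
jog_arm([
  {"dx":-7,"dy":-2,"dz":0,"rx":0,"ry":0,"rz":0,"gripper":1},
  {"dx":-14,"dy":-4,"dz":0,"rx":0,"ry":0,"rz":0,"gripper":1},
  {"dx":-21,"dy":-6,"dz":0,"rx":0,"ry":0,"rz":0,"gripper":1},
  {"dx":-27,"dy":-7,"dz":0,"rx":0,"ry":0,"rz":0,"gripper":1},
  {"dx":-30,"dy":-7,"dz":0,"rx":0,"ry":0,"rz":0,"gripper":1},
  {"dx":-30,"dy":-7,"dz":0,"rx":0,"ry":0,"rz":0,"gripper":1},
  {"dx":-30,"dy":-7,"dz":-35,"rx":0,"ry":0,"rz":0,"gripper":1},
  {"dx":-30,"dy":-7,"dz":-75,"rx":0,"ry":0,"rz":0,"gripper":1},
])

```text
t: 5.68
eef_pos: [0.5607, 0.2327, 0.2077]
ee_rot: [3.141, -0.381, -0.353]
force: [1.0, 1.2, 0.5]
width: 0.0007
gripper_force: 0.0
```

Request:
jog_arm([
  {"dx":0,"dy":0,"dz":-40,"rx":0,"ry":0,"rz":0,"gripper":1},
  {"dx":30,"dy":-40,"dz":-60,"rx":0,"ry":0,"rz":0,"gripper":1},
  {"dx":30,"dy":-80,"dz":-80,"rx":0,"ry":0,"rz":0,"gripper":1},
  {"dx":30,"dy":-120,"dz":-80,"rx":0,"ry":0,"rz":0,"gripper":1},
  {"dx":30,"dy":-160,"dz":-80,"rx":0,"ry":0,"rz":0,"gripper":1},
  {"dx":30,"dy":-200,"dz":-80,"rx":0,"ry":0,"rz":0,"gripper":1},
  {"dx":30,"dy":-220,"dz":-80,"rx":0,"ry":0,"rz":0,"gripper":1},
  {"dx":30,"dy":-220,"dz":-80,"rx":0,"ry":0,"rz":0,"gripper":1},
])

```text
t: 6.35
eef_pos: [0.637, 0.4459, 0.2942]
ee_rot: [-3.137, -0.384, -0.351]
force: [1.3, -0.2, -0.7]
width: 0.0007
gripper_force: 0.0
```

```bash
python3 look.py d3; python3 - <<'E'
from chute import *
for n in('side','top'):
    f=dict(np.load('pics/last_%s.npz'%n))
    ys,xs=np.mgrid[95:290,255:440];uv=np.c_[xs.ravel(),ys.ravel()]
    k=f['z_map'][ys,xs].ravel()>0;uv=uv[k];c=(world(f,uv)-O)@R*1000
    m=(abs(c[:,2]-25)<5)&(abs(c[:,1])<26)&(c[:,0]>-121)&(c[:,0]<150)
    h,_=np.histogram(c[m,0],np.arange(-130,151,10)); print(n,h.tolist())
    for lo,hi in((-121,-68),(-66,-5)):
        q=c[m&(c[:,0]>lo)&(c[:,0]<hi)];print(np.percentile(q,[2,50,98],axis=0).round(1).tolist() if len(q) else '')
E
```

```text
(array([ 96.2, 221.6, 176.7]), array([ 0.94,  0.23, -1.11]))
side [1, 46, 52, 58, 53, 44, 49, 54, 53, 58, 56, 52, 0, 0, 0, 0, 0, 0, 0, 0, 0, 0, 0, 0, 0, 0, 0, 0]
[[-119.2, -17.2, 24.0], [-93.8, 2.4, 25.4], [-68.9, 23.8, 27.0]]
[[-64.0, -16.6, 23.1], [-37.3, 3.5, 25.3], [-11.0, 24.5, 26.9]]
top [6, 96, 115, 125, 125, 98, 83, 109, 125, 122, 108, 74, 0, 0, 0, 0, 0, 0, 0, 0, 0, 0, 0, 0, 0, 0, 0, 0]
[[-119.2, -24.1, 22.3], [-94.2, -0.3, 26.0], [-69.9, 24.1, 29.0]]
[[-64.3, -20.7, 22.5], [-39.1, 3.3, 26.0], [-13.2, 24.8, 29.1]]
```

View pics/d3.png

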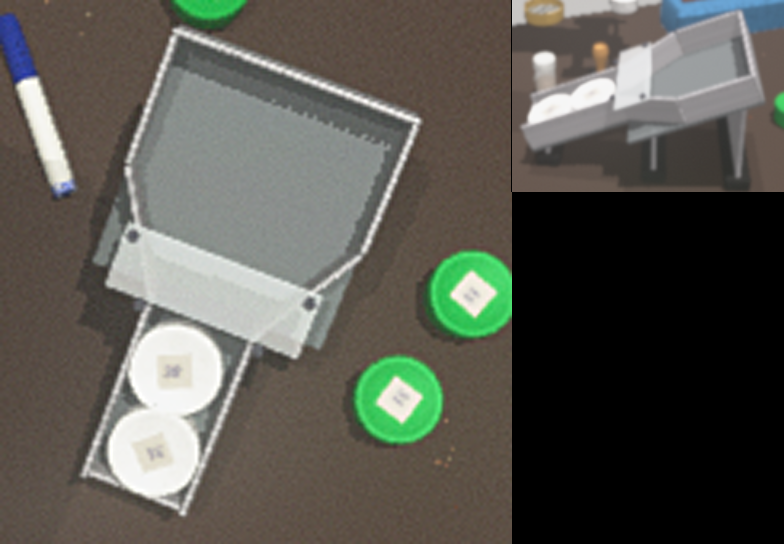

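Both tins lie flat in single file: tin 31 at (154,452) is against the stop, and tin 38 at (175,370) is against tin 31. The bystanders haven't moved and the arm is clear.

```bash
python3 -c "
from station import arm
print(arm.job_done())"
```

```text
the job is handed in; nothing more can be done
None
```

The job is handed in: both tins lie flat in single file in the lane, the first against the end stop and the second against the first; the highest pressing force I read was about 11 N, well under the lid's 25 N limit, and it took about 6.5 s.

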